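# Thread the pointer rod through both guide eyes of the bowl gauge and hold it

### The arm

A 6-joint arm with a two-finger parallel gripper is mounted at the origin on the work surface. World frame = base frame: x ahead of the robot, y to its left, z up, the work surface at z = 0. Lengths are in mm, angles in rad, forces in N, time in s.
With the tool pointing down it reaches from about 275 to 750 mm from the base axis. Payload 10.2 kg.
Tool frame: the origin (TCP) lies at the very end of the fingers, on their centre line; the grasp point (between the pads) lies 19 mm behind it; z points along the fingers, y is the direction in which the jaws open and shut (so a half turn about z gives the same grasp; the last joint's range is limited). The gripper opens to 85 mm and grips with 20 to 120 N. Pads are 22 mm wide; open, the fingers measure 114 mm over their backs; the gripper's body (76 mm by 85 mm) begins 54 mm behind the grasp point. The pads swing forward as they close: fully open they stand 13 mm farther back than shut.
Start: joints at [-1.447, 0.313, 1.498, -0, 1.331, -0.223], TCP at [178.43, -493.755, 231.294] pointing down, gripper open.
Joint ranges: [-2.94, 2.94], [-0.97, 2.17], [0.19, 2.56], [-1.23, 4.37], [0.02, 3.11], [-2.88, 2.88]. Speed limits (rad/s): [2.39, 2.39, 3.01, 3.14, 3.14, 3.14].

### API

Orientations are given as a unit quaternion [w, x, y, z].
In Python, from rig import sensors, imaging, ctrl gives the robot as it stands.
- The arm moves only by the shell command python3 -m creep 'ROWS' [FORCE]. ROWS is JSON, a list of rows, each an object with "grip": the finger opening in mm, from 0 to 85.4; "linear": the shift along the tool's x, y, z in mm, a list of three; "rot": the turn, a rotation vector about the tool's x, y, z in rad, a list of three. A call has 1 to 12 rows; each row shifts and turns the commanded pose from where the row before left it, along the tool's axes as they then stand; what a row does not reach is not made up. A row lasts 1/12 s, in which the tool goes at most 41.7 mm and 7.16 degrees, less where a joint would pass 70% of its speed; a pose out of reach is approached as far as the arm can. A call with a gripper value outside its range is refused whole. The fingers move at their own pace and stop on an object; FORCE is the grip in N (left out, the last holds). Time passes only in rows, so rows that do not move let the fingers close. It gives the time, the measured TCP pose, the force and the opening at its end, in the units of the state.
- sensors.sense(): the state, without advancing time (a new reading comes with each control period).
- imaging.capture(name): name is "scene" or "top" or "wrist"; returns (picture, depth): 400x640x3 uint8, red, green, blue; 400x640 float32, mm along the optical axis (not along the pixel's ray), 0 where there is no reading.
- imaging.camera_params(name): a dict with "intrinsics" (3x3 intrinsics, pixels), "R" (3x3) and "t" (3): a world point X has camera coordinates R X + t. Camera axes: x right, y down, z forward; pixel columns grow to the right and rows downward; lengths in mm; the calibration is good to about 2 mm. A picture is of the moment at which its call begins: read the wrist's pose just before it. camera_params takes no time and is no camera call; for the wrist camera it gives the pose at the moment of the call.
- ctrl.finish_job(): hands the job in, once; it reports no verdict.
The state is a dict: "time_s": time; "joints": joint angles; "dq": joint speeds; "tau": joint torques, N m; "eef_pos": TCP position; "ee_rot": TCP orientation; "force": force on the tool from outside, world axes, zero at the start; "wrist_torque": the same for the moment, N m; "grip_width": opening from 0.0 (shut) to 1.0 (fully open).
Only numpy, scipy, OpenCV 4.12 (cv2) and the standard library are available. Lean on these libraries where they do the work, as an engineer would, in place of code of your own. Each camera call takes 0.05 s, during which the arm holds its last target.

### The job

Take the steel pointer rod with the red knob out of the wooden tool block and thread it, tip down, through the upper and then the lower white porcelain guide eye of the gauge stand, gently, because the eyes are brittle. Lower it until its tip hangs inside the bowl about 15 mm above the bowl's floor without ever touching the bowl, and finish still holding the rod there, still and spanning both eyes, so that the potter can centre the bowl under it. Leave the bowl, the other tools and the pots where they stand.

Things in the scene. Friction and masses are not known exactly. Their poses are not given: they have to be found in the camera images.
- rod_grip (a point): centre (half height) of the red knob of the loose pointer rod. Knob: cylinder 24 mm across, 30 mm tall, on top of a steel shaft 12 mm across, 134 mm long; 0.1 to 0.2 kg in all. At the start the rod stands upright in one of the block's three holes (which one varies). z axis along the rod from tip to knob.
- rod_tip (a point): the rod's tip: centre of the bottom face of its shaft (lower 3 mm chamfered), 149 mm below rod_grip along the rod. z axis along the rod from tip to knob.
- rod_neck (a point): point on the rod's axis where the shaft enters the knob: 134 mm above the tip, 15 mm below the knob's centre. The knob is the only thing above it.
- block: fixed dark wooden tool block, 70 x 190 x 60 mm (its own x, y, z), turned about the vertical. Origin at the centre of its underside, on the table. Three upright round holes, 13.5 mm wide, 45 mm deep, at y = -65, 0, +65 mm, x = 0, hold the rod and two other tools. The other tools reach up to 154 mm above the table, the rod's knob 149 to 179 mm.
- stand: fixed gauge stand, turned about the vertical. Origin on the table on the upright axis of both eyes; z up. Wooden base 15 mm thick, x -75 to +115, y -75 to +75 mm; steel post 20 mm across at x = +92, 142 mm high (the stand's top), with two level arms ending in white porcelain plates 36 x 36 x 12 mm, each with an upright hole, the eye, 15 mm wide with a 3 mm chamfer at its mouth.
- upper_eye (a point): centre of the upper guide eye in the plate's top face, 142 mm above the table; the plate spans 130 to 142 mm.
- lower_eye (a point): centre of the lower guide eye in the plate's underside, 87 mm above the table, straight below the upper eye; the plate spans 87 to 99 mm.
- bowl_in (a point): centre of the inner floor of the loose terracotta bowl (110 mm across the rim, 45 mm tall, 0.3 kg) that stands on the stand's base under the eyes, up to about 6 mm off their axis in x and in y; its rim is 60 mm above the table.
- loop_tool: bystander: trimming tool with a pale wooden handle 12 mm across and a wire loop on top, 134 mm long, standing in a hole of the block; origin at its lower end.
- glaze_brush: bystander: blue-handled brush, 12 mm across and 139 mm long, standing in a hole of the block, bristles up; origin at its lower end.
- glaze_jar: bystander: amber glass jar with white lid, 64 mm across, 85 mm tall, on the table; origin at the centre of its underside.
- mug: bystander: blue mug, 74 mm across, 85 mm tall, on the table; origin at the centre of its underside.
- vase: bystander: white vase, 84 mm across, 130 mm tall, on the table; origin at the centre of its underside.
- cup: bystander: terracotta cup, 72 mm across, 70 mm tall, on the table; origin at the centre of its underside.
Things that resemble listed ones, but are neither listed nor needed, are in the scene too. There is more than one size of the part that bears rod_grip; the job needs the smallest.

How it is judged:
By the outcome, as a careful person would: the job done as asked, in the order asked, and still so for the second after the job is handed in, while the arm keeps its last pose, push and grip.
It also fails if it takes over 54 s, if anything falls off the work surface, if the arm or the gripper's body presses on something with over 40 N, if the wrist force passes 120 N, or if a joint passes its speed limit or range.

## Working session

There is one attempt and no reset: what is moved stays moved. The work goes in short steps, Python scripts to look and compute and a shell command to move; the robot and the scene stay as the last step left them, time stands still between calls to the robot, and variables do not carry over. Pictures are saved under pics/ and viewed, and the job is handed in when it is done.

```bash
mkdir -p pics; ls; python3 - <<'E'
from rig import sensors, imaging
import cv2
s=sensors.sense();print(s)
for n in ["scene","top","wrist"]:
    p,d=imaging.capture(n);cv2.imwrite(f"pics/{n}0.png",p[:,:,::-1])
    import numpy as np;np.savez(f"{n}0.npz",p=p,d=d,**imaging.camera_params(n))
    c=imaging.camera_params(n);print(n,c)
E
```

```text
pics
{'time_s': 0.0, 'joints': array([-1.44736108e+00,  3.13435454e-01,  1.49843321e+00, -2.96002934e-07,
        1.33102867e+00, -2.23403285e-01]), 'dq': array([-0.00123917, -0.0009571 , -0.00048249, -0.0012224 , -0.000781  ,
        0.00025642]), 'tau': array([ 6.43055341e-05, -4.12267256e+01, -2.59741348e+01, -1.96564483e-04,
        4.21210541e-03,  1.48708182e-05]), 'eef_pos': array([ 178.41495603, -493.47435482,  230.74398567]), 'ee_rot': array([-6.51534715e-04,  9.85000312e-01,  1.72551326e-01,  3.24495486e-05]), 'force': array([ 0.50892295, -0.32183696, -0.40119493]), 'wrist_torque': array([-0.00331226,  0.00517966, -0.02203333]), 'grip_width': 0.999474933534549}
scene {'intrinsics': array([[487.55981241,   0.        , 325.33879011],
       [  0.        , 487.55981241, 197.05652059],
       [  0.        ,   0.        ,   1.        ]]), 'R': array([[ 0.11021957,  0.99372516,  0.01902505],
       [ 0.56046972, -0.04633408, -0.82687777],
       [-0.82080773,  0.10180108, -0.56205979]]), 't': array([ -54.1358986 , -196.64899589, 2025.75855743])}
top {'intrinsics': array([[405.65583079,   0.        , 321.41870355],
       [  0.        , 405.65583079, 199.27214255],
       [  0.        ,   0.        ,   1.        ]]), 'R': array([[ 0.00129945, -0.99991317,  0.01311315],
       [-0.9934604 , -0.00278797, -0.11414317],
       [ 0.11416982, -0.01287908, -0.99337776]]), 't': array([  -1.87464728,  573.65929629, 1494.65962286])}
wrist {'intrinsics': array([[353.25027696,   0.        , 321.4160015 ],
       [  0.        , 353.25027696, 206.65169181],
       [  0.        ,   0.        ,   1.        ]]), 'R': array([[ 0.33977835, -0.94050478, -0.00119758],
       [-0.89320263, -0.32308761,  0.31273546],
       [-0.29451612, -0.10519106, -0.94983951]]), 't': array([-524.79946885,  -40.89487929,  380.21524217])}
```

View pics/scene0.png

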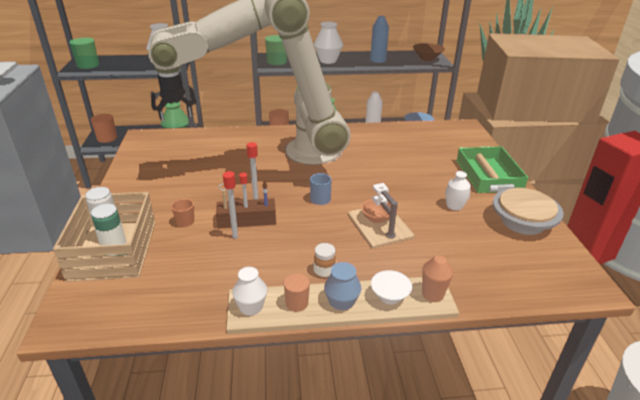

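View pics/top0.png

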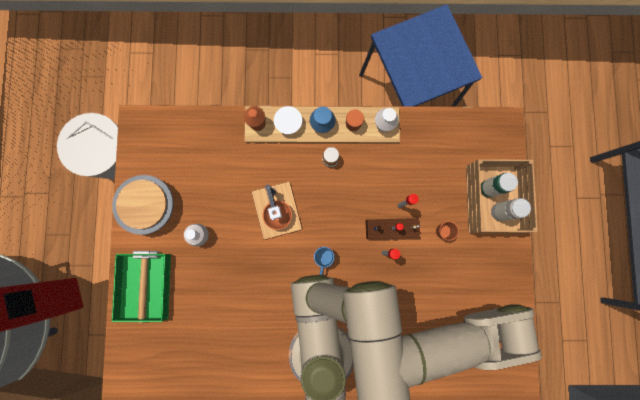

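View pics/wrist0.png

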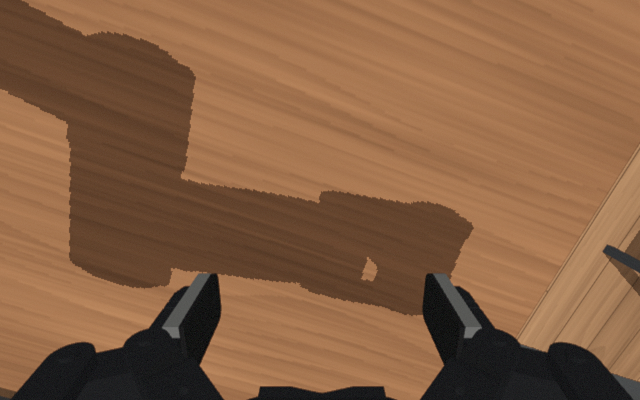

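The candidates for the rod in the scene view are the red knobs at (229,180), (252,150) and (244,178). In the top view they are at (412,200), (395,254) and (400,228). Only the third stands in the block's middle hole. The other two look taller and stand free in front of and behind the block. I'll check this with close crops and depth.

```bash
python3 - <<'E'
import cv2,numpy as np
a=cv2.imread("pics/scene0.png")[130:250,190:310];b=cv2.imread("pics/top0.png")[180:270,350:470]
cv2.imwrite("pics/crop0.png",np.hstack([cv2.resize(a,(400,400),interpolation=2),cv2.resize(b,(400,400*90//120),interpolation=2)[:400].copy() if 0 else cv2.resize(b,(400,400),interpolation=2)]))
a=cv2.imread("pics/scene0.png")[170:250,340:420];b=cv2.imread("pics/top0.png")[170:250,240:320]
cv2.imwrite("pics/crop1.png",np.hstack([cv2.resize(a,(400,400),interpolation=2),cv2.resize(b,(400,400),interpolation=2)]))
open("h.py","w").write('''
import numpy as np
def world(z,d=None):
    d=z["d"] if d is None else d
    K,R,t=z["intrinsics"],z["R"],z["t"]
    v,u=np.mgrid[:d.shape[0],:d.shape[1]]
    c=np.stack([(u-K[0,2])/K[0,0]*d,(v-K[1,2])/K[1,1]*d,d],-1)
    return (c-t)@R
def proj(z,X):
    c=np.asarray(X,float)@z["R"].T+z["t"];p=c@z["intrinsics"].T
    return p[...,:2]/p[...,2:]
''')
from h import *
for n in ["top","scene"]:
    z=np.load(n+"0.npz");W=world(z);p=z["p"].astype(int)
    red=((p[...,0]>150)&(p[...,1]<50)&(p[...,2]<50)&(z["d"]>0)).astype(np.uint8)
    k,l,s,c=cv2.connectedComponentsWithStats(red)
    for i in range(1,k):
        if s[i,4]>8 and abs(W[l==i]).max()<1500:
            w=W[l==i];print(n,c[i].round(),s[i,4],np.median(w,0).round(),w.min(0).round(),w.max(0).round())
z=np.load("top0.npz");W=world(z);p=z["p"].astype(int)
m=(W[...,2]>30)&(W[...,2]<75)&(p.sum(-1)<200)&(abs(W[...,0]-420)<150)&(W[...,1]<-80)&(W[...,1]>-320)
print(m.sum(),W[m].mean(0),cv2.minAreaRect(W[m][:,:2].astype(np.float32)))
# stand
m=(W[...,2]>125)&(W[...,2]<160)&(W[...,1]>0)&(W[...,1]<220)&(abs(W[...,0]-450)<120)
for v,u in np.argwhere(m): print(u,v,W[v,u].round(),p[v,u])
E
```

```text
top [414. 199.] 42 [ 552. -301.  237.] [ 539. -312.  232.] [ 568. -284.  244.]
top [400. 226.] 28 [ 467. -268.  179.] [ 456. -301.   56.] [ 484. -253.  186.]
top [396. 254.] 39 [ 374. -238.  237.] [ 361. -249.  229.] [ 390. -219.  241.]
scene [634. 181.] 9 [ 219. 1329.  -82.] [ 211. 1312.  -92.] [ 222. 1335.  -71.]
scene [628. 186.] 14 [ 222. 1305. -101.] [ 216. 1280. -116.] [ 235. 1320.  -86.]
scene [623. 199.] 126 [ 222. 1311. -167.] [ 204. 1248. -253.] [ 244. 1353. -113.]
scene [613. 211.] 9 [ 230. 1278. -228.] [ 224. 1265. -238.] [ 234. 1296. -221.]
654 [ 463.41563935 -238.02136866   60.03007546] ((486.3702392578125, -243.39332580566406), (113.55796813964844, 152.26109313964844), 1.911412000656128)
268 197 [568. 187. 143.] [157 128 102]
269 197 [569. 185. 135.] [104 103 105]
270 197 [568. 180. 145.] [ 97 101 105]
271 197 [568. 177. 144.] [ 94  97 102]
272 197 [569. 173. 143.] [81 79 81]
269 198 [565. 184. 143.] [113 108 108]
270 198 [565. 180. 142.] [ 98  99 108]
271 198 [565. 177. 144.] [ 99 101 108]
272 198 [565. 173. 143.] [100 101 107]
269 199 [561. 183. 145.] [130 118 115]
2
[... 4470 characters left out ...]
75 216 [502. 162. 144.] [242 242 246]
276 216 [502. 158. 142.] [236 237 241]
277 216 [502. 155. 141.] [236 236 241]
278 216 [502. 151. 146.] [228 228 233]
279 216 [502. 148. 145.] [208 204 212]
280 216 [502. 145. 140.] [169 166 168]
270 217 [499. 179. 143.] [221 198 194]
271 217 [499. 176. 141.] [241 241 244]
272 217 [498. 172. 148.] [237 238 242]
273 217 [499. 169. 138.] [238 238 242]
274 217 [499. 165. 144.] [234 234 238]
275 217 [499. 162. 143.] [225 226 230]
276 217 [499. 158. 141.] [191 190 193]
277 217 [499. 155. 136.] [192 187 189]
271 218 [495. 176. 142.] [226 223 227]
272 218 [495. 172. 147.] [217 216 221]
273 218 [495. 169. 140.] [210 207 213]
274 218 [496. 166. 130.] [178 170 168]
```

View pics/crop0.png

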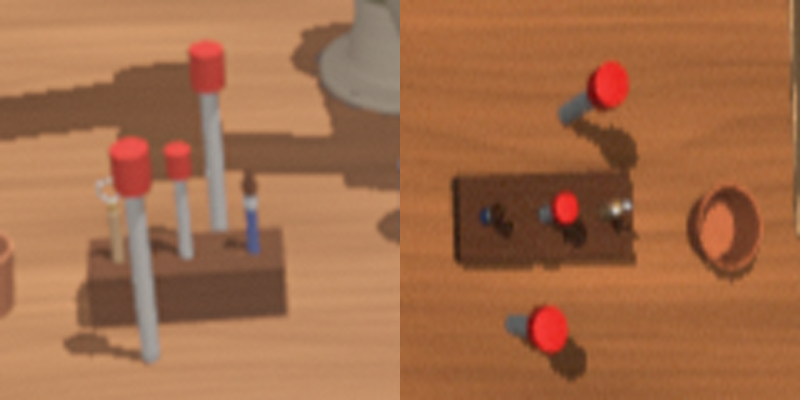

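View pics/crop1.png

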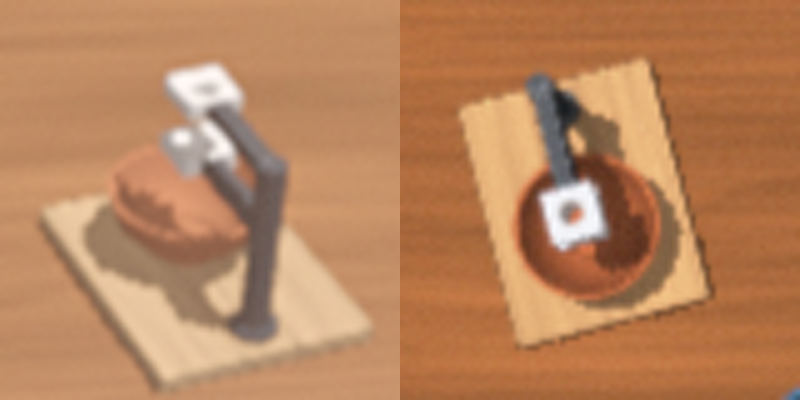

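The small rod (knob top at 179 mm) is at top-view pixel (400,226), in the block's middle hole. The two taller rods (tops at about 238 mm) stand about 90 mm from it in x. Next I'll refine the geometry.

```bash
cat >> h.py <<'E'
from scipy.spatial.transform import Rotation as Ro
def toolR(q): return Ro.from_quat([q[1],q[2],q[3],q[0]]).as_matrix()
E
python3 - <<'E'
from h import *
import cv2
from rig import sensors
s=sensors.sense();T=toolR(s["ee_rot"]);print(T.round(3))
z=np.load("wrist0.npz");C=-z["R"].T@z["t"];print("cam in tool",(T.T@(C-s["eef_pos"])).round(1)); print("cam axes in tool (rows)\n",(z["R"]@T).round(3))
z=np.load("top0.npz");W=world(z);p=z["p"].astype(int)
# knob top
m=(abs(W[...,2]-179)<8)&(p[...,0]>140)&(p[...,1]<60)&(abs(W[...,0]-467)<40)
print("knob top",W[m].mean(0),np.ptp(W[m],0),m.sum())
# block top
m=(abs(W[...,2]-60)<6)&(p.sum(-1)<230)&(abs(W[...,0]-460)<60)&(W[...,1]<-120)&(W[...,1]>-370)
m=cv2.morphologyEx(m.astype(np.uint8),cv2.MORPH_OPEN,np.ones((5,5)))>0
print("block",cv2.minAreaRect(W[m][:,:2].astype(np.float32)))
# plate
m=(abs(W[...,2]-142)<12)&(p.min(-1)>160)&(abs(W[...,1]-160)<60)&(abs(W[...,0]-510)<60)
print("plate",cv2.minAreaRect(W[m][:,:2].astype(np.float32)),W[m].mean(0))
# base
m=(abs(W[...,2]-15)<6)&(abs(W[...,1]-160)<150)&(abs(W[...,0]-530)<150)
m=cv2.morphologyEx(m.astype(np.uint8),cv2.MORPH_OPEN,np.ones((3,3)))
print("base",cv2.minAreaRect(W[m>0][:,:2].astype(np.float32)),W[m>0].mean(0))
E
```

```text
[[ 0.94   0.34  -0.   ]
 [ 0.34  -0.94   0.001]
 [ 0.    -0.001 -1.   ]]
cam in tool [  80.     0.3 -142.4]
cam axes in tool (rows)
 [[-0.     1.     0.   ]
 [-0.95  -0.    -0.313]
 [-0.313 -0.     0.95 ]]
knob top [ 464.97369433 -262.52931545  179.89841877] [17.21589393 22.49352224 13.54523189] 36
block ((463.17803955078125, -269.8260498046875), (61.5872688293457, 179.34837341308594), 3.2425484657287598)
plate ((516.1619873046875, 165.45713806152344), (38.4220085144043, 35.29130935668945), 15.010977745056152) [514.87974799 165.00379662 141.80795394]
base ((534.0240478515625, 169.97227478027344), (188.73904418945312, 149.44784545898438), 15.21188735961914) [540.6778915  167.62462203  14.98307583]
```

```bash
python3 -m creep '[{"grip":60,"linear":[29,-10,-10],"rot":[0,0,0]},{"grip":60,"linear":[29,-10,-10],"rot":[0,0,0]},{"grip":60,"linear":[29,-10,-11],"rot":[0,0,0]},{"grip":60,"linear":[29,-10,0],"rot":[0,0,0]},{"grip":60,"linear":[29,-10,0],"rot":[0,0,0]},{"grip":60,"linear":[29,-10,0],"rot":[0,0,0]},{"grip":60,"linear":[29,-10,0],"rot":[0,0,0]},{"grip":60,"linear":[29,-10,0],"rot":[0,0,0]},{"grip":60,"linear":[29,-10,0],"rot":[0,0,0]},{"grip":60,"linear":[29,-10,0],"rot":[0,0,0]},{"grip":60,"linear":[29,-10,0],"rot":[0,0,0]},{"grip":60,"linear":[29,-10,0],"rot":[0,0,0]}]' 60
python3 -m creep '[{"grip":60,"linear":[0,0,0],"rot":[0,0,-0.12]},{"grip":60,"linear":[0,0,0],"rot":[0,0,-0.12]},{"grip":60,"linear":[0,0,0],"rot":[0,0,-0.12]},{"grip":60,"linear":[0,0,0],"rot":[0,0,-0.12]},{"grip":60,"linear":[0,0,0],"rot":[0,0,-0.12]},{"grip":60,"linear":[0,0,0],"rot":[0,0,-0.12]},{"grip":60,"linear":[0,0,0],"rot":[0,0,-0.12]},{"grip":60,"linear":[0,0,0],"rot":[0,0,-0.12]},{"grip":60,"linear":[0,0,0],"rot":[0,0,-0.12]},{"grip":60,"linear":[0,0,0],"rot":[0,0,-0.12]},{"grip":60,"linear":[0,0,0],"rot":[0,0,-0.12]},{"grip":60,"linear":[0,0,0],"rot":[0,0,-0.12]}]'
python3 -m creep '[{"grip":60,"linear":[0,0,0],"rot":[0,0,-0.11]},{"grip":60,"linear":[0,0,0],"rot":[0,0,-0.11]},{"grip":60,"linear":[0,0,0],"rot":[0,0,0]},{"grip":60,"linear":[0,0,0],"rot":[0,0,0]}]'
cat >> h.py <<'E'
def snap(name,tag):
    from rig import sensors,imaging
    import cv2
    s=sensors.sense();c=imaging.camera_params(name);p,d=imaging.capture(name)
    cv2.imwrite(f"pics/{tag}.png",p[:,:,::-1]);np.savez(tag+".npz",p=p,d=d,T=toolR(s["ee_rot"]),pos=s["eef_pos"],**c)
    print(tag,"t",s["time_s"],"tcp",s["eef_pos"].round(2),"F",s["force"].round(1),"w",s["grip_width"],"tool\n",toolR(s["ee_rot"]).round(3))
    return np.load(tag+".npz")
E
python3 - <<'E'
from h import *
import cv2
z=snap("wrist","w1");W=world(z);p=z["p"].astype(int)
red=((p[...,0]>120)&(p[...,1]<60)&(p[...,2]<60)&(z["d"]>0)).astype(np.uint8)
k,l,s,c=cv2.connectedComponentsWithStats(red)
for i in range(1,k):
    if s[i,4]>100:
        w=W[l==i];t=w[w[:,2]>np.percentile(w[:,2],98)-6]
        print(c[i].round(),s[i,4],"top",t.mean(0).round(1),np.median(t,0).round(1),cv2.minEnclosingCircle(t[:,:2].astype(np.float32)))
E
```

```text
time_s: 1.15
eef_pos: [465.9, -261.4, 262.1]
ee_rot: [-0.0, 0.985, 0.173, -0.0]
force: [0.3, -0.2, 0.5]
grip_width: 0.705
time_s: 2.15
eef_pos: [464.8, -262.6, 262.0]
ee_rot: [-0.0, 0.624, 0.781, 0.0]
force: [-0.2, 0.3, 0.7]
grip_width: 0.701
time_s: 2.48
eef_pos: [464.9, -262.6, 262.1]
ee_rot: [-0.0, 0.539, 0.842, 0.0]
force: [-0.1, 0.0, 1.4]
grip_width: 0.702
w1 t 2.4833 tcp [ 464.86 -262.56  262.1 ] F [-0.1  0.   1.4] w 0.7020098753039972 tool
 [[-0.419  0.908 -0.   ]
 [ 0.908  0.419  0.   ]
 [ 0.    -0.    -1.   ]]
[177. 119.] 4444 top [ 373.9 -231.8  235.8] [ 373.9 -231.7  235.9] ((373.9621276855469, -231.98226928710938), 17.072500228881836)
[326. 195.] 209 top [ 461.1 -253.2  176.3] [ 460.7 -251.1  176.9] ((463.08001708984375, -259.310302734375), 11.502087593078613)
```

View pics/w1.png

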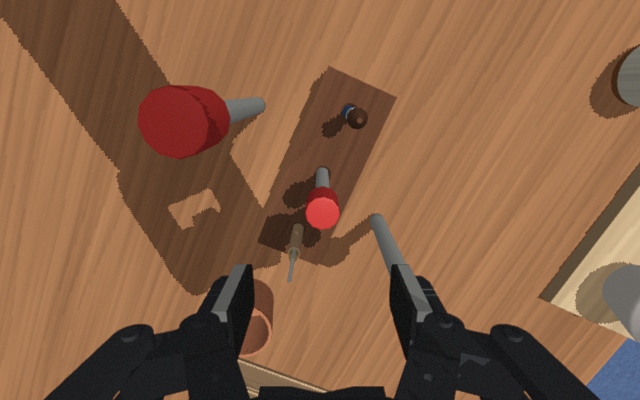

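The small knob is at (322,212), centred between the fingers. Decoy 1 is at (183,120). Decoy 2's shaft starts at (377,217) and its knob is hidden behind the right finger, clear of the gripper in tool axes (−72,+63 mm). I'll refine the knob centre.

```bash
python3 - <<'E'
from h import *
import cv2
z=np.load("w1.npz");W=world(z);p=z["p"].astype(int)
m=(W[...,2]>172)&(W[...,2]<186)&(p[...,0]>120)&(p[...,1]<130)&(p[...,2]<130);m[:,:280]=0;m[:,360:]=0;m[260:]=0
t=W[m];print(m.sum(),t.mean(0),cv2.minEnclosingCircle(t[:,:2].astype(np.float32)))
v,u=np.where(m);print(u.min(),u.max(),v.min(),v.max())
# intersect rays with z=179
K,R,tt=z["intrinsics"],z["R"],z["t"];C=-R.T@tt
d=np.stack([(u-K[0,2])/K[0,0],(v-K[1,2])/K[1,1],np.ones(len(u))],-1)@R
X=C+d*((179-C[2])/d[:,2])[:,None]
print(X.mean(0),cv2.minEnclosingCircle(X[:,:2].astype(np.float32)),z["T"].T@(X.mean(0)-z["pos"]))
for b in [(466+0,-262)]: pass
q=W[50:260,240:420];pp=p[50:260,240:420]
mm=(abs(q[...,2]-60)<4);print("block",cv2.minAreaRect(q[mm][:,:2].astype(np.float32)))
E
```

```text
912 [ 464.30730436 -260.49848647  178.400118  ] ((464.44110107421875, -261.2179260253906), 11.773011207580566)
305 339 194 228
[ 464.22132812 -260.32290213  179.        ] ((463.8504943847656, -260.1424560546875), 12.376128196716309) [ 2.2580658   0.37135937 83.10587796]
block ((463.15289306640625, -258.6421813964844), (142.09075927734375, 195.33026123046875), 26.49147605895996)
```

```bash
python3 -m creep '[{"grip":60,"linear":[2,0.4,12],"rot":[0,0,0]},{"grip":60,"linear":[0,0,15],"rot":[0,0,0]},{"grip":60,"linear":[0,0,15],"rot":[0,0,0]},{"grip":60,"linear":[0,0,15],"rot":[0,0,0]},{"grip":60,"linear":[0,0,15],"rot":[0,0,0]},{"grip":60,"linear":[0,0,15],"rot":[0,0,0]},{"grip":60,"linear":[0,0,12],"rot":[0,0,0]},{"grip":60,"linear":[0,0,10],"rot":[0,0,0]},{"grip":60,"linear":[0,0,10],"rot":[0,0,0]},{"grip":60,"linear":[0,0,0],"rot":[0,0,0]},{"grip":60,"linear":[0,0,0],"rot":[0,0,0]}]' 60
python3 - <<'E'
from h import *
snap("wrist","w2")
E
```

```text
time_s: 3.45
eef_pos: [464.4, -260.7, 143.3]
ee_rot: [-0.0, 0.538, 0.843, 0.0]
force: [0.6, 0.5, -0.8]
grip_width: 0.701
w2 t 3.45 tcp [ 464.45 -260.65  143.26] F [ 0.6  0.5 -0.8] w 0.7006159123936647 tool
 [[-0.422  0.907 -0.   ]
 [ 0.907  0.422  0.   ]
 [ 0.    -0.    -1.   ]]
```

View pics/w2.png

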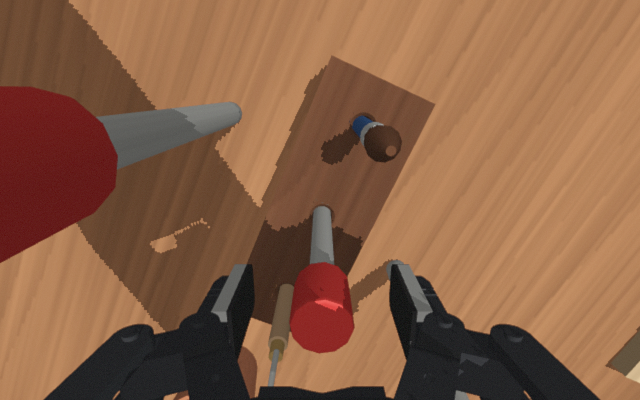

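The knob (322,305) is centred between the pads, and the loop tool (275,340) and brush (380,140) are outside the closing path. Closing now.

```bash
python3 -m creep '[{"grip":0,"linear":[0,0,0],"rot":[0,0,0]},{"grip":0,"linear":[0,0,0],"rot":[0,0,0]},{"grip":0,"linear":[0,0,0],"rot":[0,0,0]},{"grip":0,"linear":[0,0,0],"rot":[0,0,0]},{"grip":0,"linear":[0,0,0],"rot":[0,0,0]},{"grip":0,"linear":[0,0,0],"rot":[0,0,0]},{"grip":0,"linear":[0,0,0],"rot":[0,0,0]},{"grip":0,"linear":[0,0,0],"rot":[0,0,0]}]' 60
python3 - <<'E'
from h import *
snap("wrist","w3")
E
```

```text
time_s: 4.17
eef_pos: [464.7, -260.9, 143.9]
ee_rot: [0.001, 0.537, 0.843, -0.0]
force: [-0.4, 0.7, 5.9]
grip_width: 0.262
w3 t 4.1667 tcp [ 464.68 -260.89  143.88] F [-0.4  0.7  5.9] w 0.2618596294758608 tool
 [[-0.422  0.906  0.001]
 [ 0.906  0.422 -0.001]
 [-0.001  0.    -1.   ]]
```

View pics/w3.png

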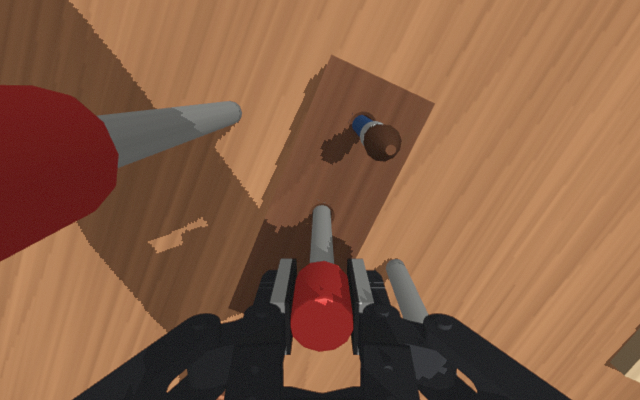

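The knob is gripped with the pads either side at (287,300) and (360,300). Lifting straight up.

```bash
python3 -m creep '[{"grip":0,"linear":[0,0,-5],"rot":[0,0,0]},{"grip":0,"linear":[0,0,-10],"rot":[0,0,0]},{"grip":0,"linear":[0,0,-15],"rot":[0,0,0]},{"grip":0,"linear":[0,0,-15],"rot":[0,0,0]},{"grip":0,"linear":[0,0,-15],"rot":[0,0,0]},{"grip":0,"linear":[0,0,-15],"rot":[0,0,0]},{"grip":0,"linear":[0,0,-15],"rot":[0,0,0]},{"grip":0,"linear":[0,0,-15],"rot":[0,0,0]},{"grip":0,"linear":[0,0,-18],"rot":[0,0,0]},{"grip":0,"linear":[0,0,-18],"rot":[0,0,0]},{"grip":0,"linear":[0,0,-18],"rot":[0,0,0]},{"grip":0,"linear":[0,0,-13],"rot":[0,0,0]}]'
python3 - <<'E'
from h import *
z=snap("wrist","w4")
print((z["T"].T@(np.array([514.8,164.9,0])-z["pos"])).round(1), np.degrees(np.arctan2(z["T"][1,0],z["T"][0,0])))
E
```

```text
time_s: 5.22
eef_pos: [464.4, -260.5, 317.4]
ee_rot: [0.001, 0.537, 0.843, -0.0]
force: [-0.6, 0.2, -2.3]
grip_width: 0.265
w4 t 5.2167 tcp [ 464.38 -260.51  317.39] F [-0.6  0.2 -2.3] w 0.2645123281762953 tool
 [[-0.422  0.906  0.001]
 [ 0.906  0.422 -0.001]
 [-0.001  0.001 -1.   ]]
[364.7 225.2 317.1] 114.98617099866884
```

View pics/w4.png

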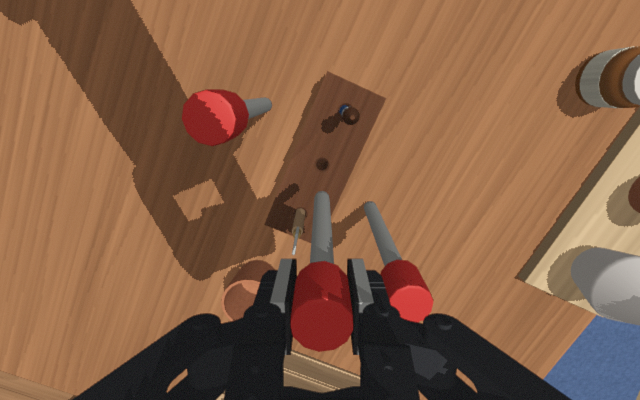

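Rod is out: tip at (321,195), and its hole is empty at (322,164). I'll carry it to above the upper eye, with the tip at about 187 mm.

```bash
python3 -m creep '[{"grip":0,"linear":[8,5,0],"rot":[0,0,0]},{"grip":0,"linear":[16,10,0],"rot":[0,0,0]},{"grip":0,"linear":[24,15,0],"rot":[0,0,0]},{"grip":0,"linear":[24,15,0],"rot":[0,0,0]},{"grip":0,"linear":[24,15,0],"rot":[0,0,0]},{"grip":0,"linear":[24,15,0],"rot":[0,0,0]},{"grip":0,"linear":[24,15,0],"rot":[0,0,0]},{"grip":0,"linear":[24,15,0],"rot":[0,0,0]},{"grip":0,"linear":[24,15,0],"rot":[0,0,0]},{"grip":0,"linear":[24,15,0],"rot":[0,0,0]},{"grip":0,"linear":[24,15,0],"rot":[0,0,0]},{"grip":0,"linear":[24,15,0],"rot":[0,0,0]}]'
python3 -m creep '[{"grip":0,"linear":[24,15,0],"rot":[0,0,0]},{"grip":0,"linear":[24,15,0],"rot":[0,0,0]},{"grip":0,"linear":[20,12,0],"rot":[0,0,0]},{"grip":0,"linear":[16,9,0],"rot":[0,0,0]},{"grip":0,"linear":[10,5,0],"rot":[0,0,0]},{"grip":0,"linear":[6,4,0],"rot":[0,0,0]},{"grip":0,"linear":[0,0,0],"rot":[0,0,0]},{"grip":0,"linear":[0,0,0],"rot":[0,0,0]},{"grip":0,"linear":[0,0,0],"rot":[0,0,0]}]'
python3 - <<'E'
from h import *
z=snap("wrist","w5")
print((z["T"].T@(np.array([514.8,164.9,0])-z["pos"])).round(1), np.degrees(np.arctan2(z["T"][1,0],z["T"][0,0])))
snap("top","t5");snap("scene","s5")
E
```

```text
time_s: 6.27
eef_pos: [501.7, 50.5, 314.2]
ee_rot: [-0.001, 0.537, 0.843, -0.0]
force: [-0.3, 0.2, -1.4]
grip_width: 0.265
time_s: 7.02
eef_pos: [514.7, 163.5, 315.2]
ee_rot: [-0.0, 0.538, 0.843, -0.0]
force: [0.6, -0.1, -1.9]
grip_width: 0.265
w5 t 7.0167 tcp [514.67 163.51 315.18] F [ 0.6 -0.1 -1.9] w 0.26484330060609174 tool
 [[-0.421  0.907 -0.   ]
 [ 0.907  0.421 -0.   ]
 [-0.    -0.    -1.   ]]
[  1.3   0.8 315.2] 114.92478790544476
t5 t 7.0667 tcp [514.7  163.46 315.24] F [-0.  -0.2 -1.1] w 0.2627932627101469 tool
 [[-0.421  0.907 -0.   ]
 [ 0.907  0.421 -0.   ]
 [-0.    -0.    -1.   ]]
s5 t 7.1167 tcp [514.71 163.51 315.3 ] F [-0.4  0.  -1.8] w 0.26075603024278965 tool
 [[-0.421  0.907 -0.   ]
 [ 0.907  0.421 -0.   ]
 [-0.    -0.    -1.   ]]
```

View pics/w5.png

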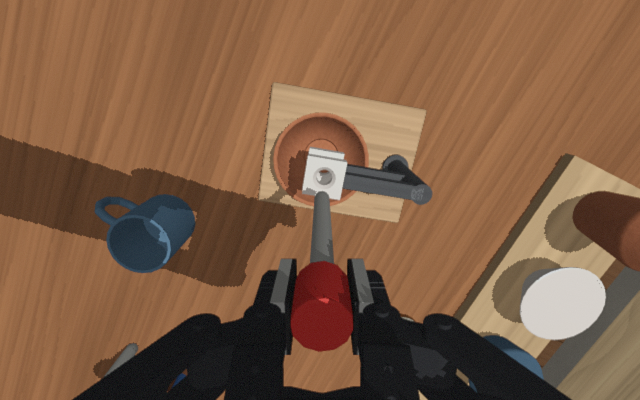

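The eye plate is at (325,177) with the rod tip just in front of it at (321,193). I'll measure the eye, tip and rod tilt.

```bash
cat >> h.py <<'E'
def rayz(z,uv,h):
    K,R,t=z["intrinsics"],z["R"],z["t"];C=-R.T@t
    uv=np.atleast_2d(uv).astype(float)
    d=np.c_[(uv[:,0]-K[0,2])/K[0,0],(uv[:,1]-K[1,2])/K[1,1],np.ones(len(uv))]@R
    return C+d*((h-C[2])/d[:,2])[:,None]
E
python3 - <<'E'
from h import *
import cv2
z=np.load("w5.npz");W=world(z);p=z["p"]
cr=p[140:270,260:390][:,:,::-1];cv2.imwrite("pics/w5c.png",cv2.resize(cr,(600,600),interpolation=cv2.INTER_CUBIC))
# plate top from pixels
Z=W[...,2]
m=(abs(Z-142)<4)&(p.min(-1)>120);m[:,:290]=0;m[:,360:]=0;m[:140]=0;m[215:]=0
m=m.astype(np.uint8)
t=W[m>0];v,u=np.where(m);X=rayz(z,np.c_[u,v],142)
print("plate",m.sum(),t.mean(0),t[:,2].std(),cv2.minAreaRect(X[:,:2].astype(np.float32)))
# shaft: region depth
sh=(Z>175)&(Z<315)&(np.abs(W[...,0]-514)<25)&(np.abs(W[...,1]-163)<25)
sh[:,:300]=0;sh[:,345:]=0;sh[262:]=0
for r in range(185,262,6):
    c=np.where(sh[r])[0]
    if len(c): print(r,c.min(),c.max(),W[r,c].mean(0).round(1))
E
```

```text
plate 1260 [514.15201389 169.49269142 141.47038632] 0.9776577840842021 ((514.4827880859375, 168.47811889648438), (36.21492385864258, 36.52165603637695), 14.985427856445312)
191 319 324 [512.2 168.  190.7]
197 314 328 [512.3 166.9 203.6]
203 314 329 [512.6 167.2 218.8]
209 314 329 [512.6 167.2 232.4]
215 313 330 [512.6 167.1 244. ]
221 313 330 [512.6 167.2 255.2]
227 312 331 [512.7 166.9 264.5]
233 312 331 [512.6 167.2 274.3]
239 312 332 [512.9 167.2 282.5]
245 311 332 [512.7 167.  290.1]
251 311 332 [512.7 167.2 297.7]
257 310 333 [512.7 167.  304. ]
```

View pics/w5c.png

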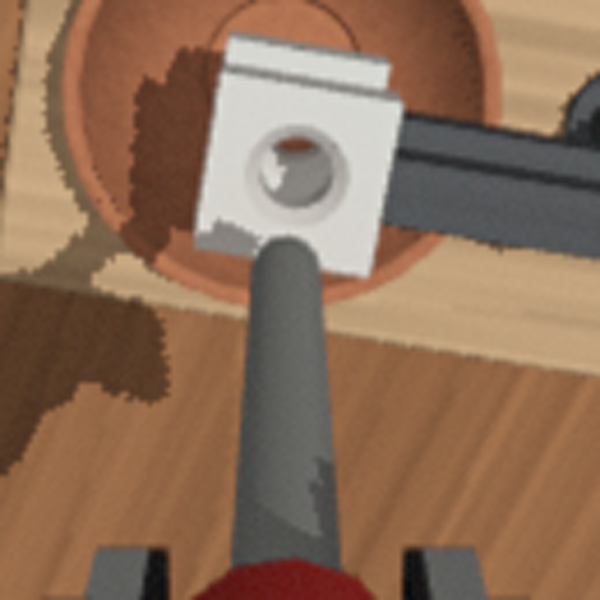

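View pics/s5.png

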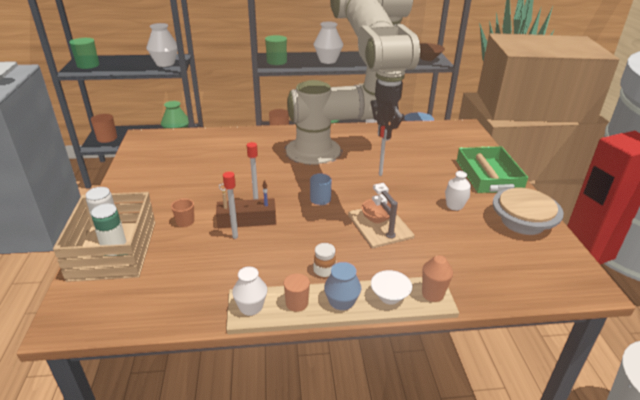

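```bash
python3 - <<'E'
from h import *
import cv2
z=np.load("w5.npz")
print("eye ring",rayz(z,[[260+298/4.615-.4,140+175.5/4.615-.4]],142))
g=cv2.cvtColor(z["p"],cv2.COLOR_RGB2GRAY)
big=cv2.resize(g[150:205,295:355],None,fx=8,fy=8,interpolation=cv2.INTER_CUBIC)
c=cv2.HoughCircles(big,cv2.HOUGH_GRADIENT,1,20,param1=80,param2=20,minRadius=50,maxRadius=110)
print(c)
if c is not None:
    for a in c[0][:5]:
        uv=[295+(a[0]+.5)/8-.5,150+(a[1]+.5)/8-.5];print(a,uv,rayz(z,[uv],142),a[2]/8/353*( 290))
T=z["T"]
E
```

```text
eye ring [[514.72819013 168.18383421 142.        ]]
None
```

```bash
python3 -m creep '[{"grip":0,"linear":[2.5,1.2,4],"rot":[0,0,0]},{"grip":0,"linear":[2.5,1.1,8],"rot":[0,0,0]},{"grip":0,"linear":[0,0,8],"rot":[0,0,0]},{"grip":0,"linear":[0,0,8],"rot":[0,0,0]},{"grip":0,"linear":[0,0,6],"rot":[0,0,0]},{"grip":0,"linear":[0,0,0],"rot":[0,0,0]},{"grip":0,"linear":[0,0,0],"rot":[0,0,0]},{"grip":0,"linear":[0,0,0],"rot":[0,0,0]}]'
cat > meas.py <<'E'
from h import *
import cv2,sys
tag=sys.argv[1];z=snap("wrist",tag);W=world(z);p=z["p"];Z=W[...,2];P=z["pos"]
cr=p[140:270,260:390][:,:,::-1];cv2.imwrite(f"pics/{tag}c.png",cv2.resize(cr,(600,600),interpolation=cv2.INTER_CUBIC))
m=(abs(Z-142)<4)&(p.min(-1)>120);m[:,:290]=0;m[:,360:]=0;m[:140]=0;m[235:]=0
if m.sum()>50:
    v,u=np.where(m);X=rayz(z,np.c_[u,v],142)
    print("plate",m.sum(),W[m].mean(0).round(1),cv2.minAreaRect(X[:,:2].astype(np.float32)))
sh=(Z>146)&(Z<P[2])&(np.hypot(W[...,0]-P[0],W[...,1]-P[1])<14);sh[262:]=0
sh[:,:300]=0;sh[:,345:]=0
for r in range(180,262,10):
    c=np.where(sh[r])[0]
    if len(c)>8: print(r,c.min(),c.max(),(W[r,c].mean(0)-4.7*z["T"][:,0]).round(1))
E
python3 meas.py w6; python3 -c "
from h import *
snap('scene','s6')"
```

```text
time_s: 7.83
eef_pos: [514.8, 169.8, 281.6]
ee_rot: [0.0, 0.537, 0.843, 0.0]
force: [0.3, -0.0, -1.0]
grip_width: 0.266
w6 t 7.8333 tcp [514.8  169.82 281.62] F [ 0.3 -0.  -1. ] w 0.2664233576274997 tool
 [[-0.422  0.906  0.001]
 [ 0.906  0.422  0.   ]
 [-0.     0.001 -1.   ]]
plate 1341 [513.4 170.8 141.5] ((514.503662109375, 168.485107421875), (36.196353912353516, 36.778228759765625), 15.137733459472656)
200 314 329 [514.8 169.1 177.6]
210 314 329 [514.8 169.2 200.7]
220 313 330 [514.8 169.2 219.7]
230 312 331 [514.8 169.2 236.2]
240 311 332 [514.9 169.  250. ]
250 311 332 [514.8 169.2 262.8]
260 310 333 [514.8 169.1 273.6]
s6 t 7.8833 tcp [514.8  169.84 281.71] F [-0.2  0.1 -1.5] w 0.26256100635668383 tool
 [[-0.422  0.906  0.001]
 [ 0.906  0.422  0.   ]
 [-0.     0.001 -1.   ]]
```

View pics/w6c.png

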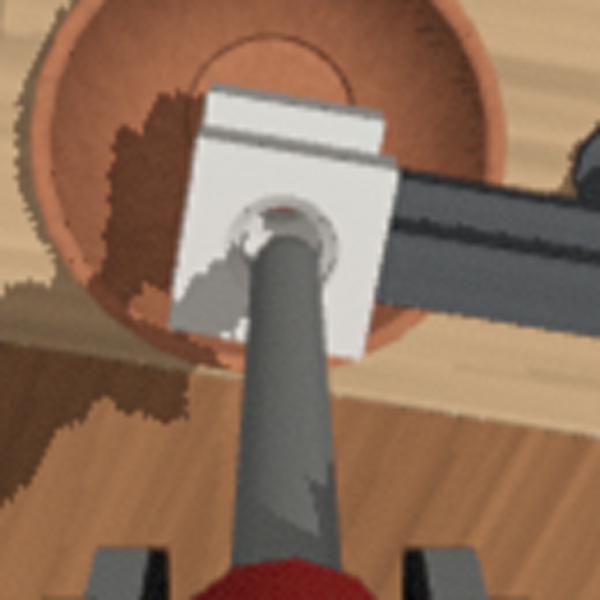

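```bash
python3 -c "
from h import *
z=np.load('w6.npz');print(rayz(z,[[320.9,192.9]],142))"
python3 -m creep '[{"grip":0,"linear":[-0.5,-0.6,0],"rot":[0,0,0]},{"grip":0,"linear":[0,0,3],"rot":[0,0,0]},{"grip":0,"linear":[0,0,2],"rot":[0,0,0]},{"grip":0,"linear":[0,0,0],"rot":[0,0,0]},{"grip":0,"linear":[0,0,0],"rot":[0,0,0]},{"grip":0,"linear":[0,0,0],"rot":[0,0,0]}]'
python3 meas.py w7
```

```text
[[514.42476518 168.83832571 142.        ]]
time_s: 8.43
eef_pos: [514.3, 169.1, 276.3]
ee_rot: [-0.0, 0.537, 0.843, 0.0]
force: [-0.2, -0.0, -1.9]
grip_width: 0.263
w7 t 8.4333 tcp [514.32 169.13 276.31] F [-0.2 -0.  -1.9] w 0.2626014890789206 tool
 [[-0.422  0.906 -0.   ]
 [ 0.906  0.422  0.   ]
 [ 0.     0.    -1.   ]]
plate 1392 [513.5 170.8 141.5] ((514.4961547851562, 168.5209503173828), (36.203399658203125, 36.83626174926758), 15.142138481140137)
200 314 329 [514.3 168.5 172.4]
210 314 329 [514.3 168.6 195.5]
220 313 330 [514.3 168.6 214.6]
230 312 331 [514.3 168.5 230.8]
240 311 332 [514.4 168.3 244.5]
250 311 332 [514.3 168.5 257.6]
260 310 333 [514.4 168.5 268.5]
```

View pics/w7c.png

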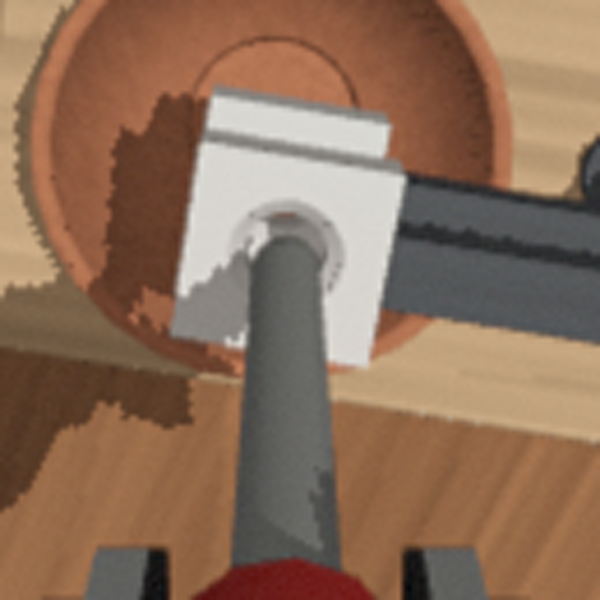

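Rod axis (514.3,168.5) and plate centre (514.5,168.5) agree, so I'll start entering.

```bash

python3 -m creep '[{"grip":0,"linear":[0.1,0.2,2],"rot":[0,0,0]},{"grip":0,"linear":[0,0,2],"rot":[0,0,0]},{"grip":0,"linear":[0,0,2],"rot":[0,0,0]},{"grip":0,"linear":[0,0,2],"rot":[0,0,0]},{"grip":0,"linear":[0,0,2],"rot":[0,0,0]},{"grip":0,"linear":[0,0,0],"rot":[0,0,0]},{"grip":0,"linear":[0,0,0],"rot":[0,0,0]}]'
python3 meas.py w8; python3 - <<'E'
from h import *
for n in ["w5","w7","w8"]:
    z=np.load(n+".npz");W=world(z);p=z["p"].astype(int)
    m=(W[...,2]>15)&(W[...,2]<62)&(np.hypot(W[...,0]-514,W[...,1]-168)<65)&(p[...,0]>p[...,2]*1.5)
    w=W[m];h=w[:,2]
    rim=w[h>56];import cv2
    print(n,m.sum(),np.percentile(h,[1,5,10,20,50,95,99]).round(1),cv2.minEnclosingCircle(rim[:,:2].astype(np.float32)), w[h<np.percentile(h,5)].mean(0))
    v,u=np.where(m&(W[...,2]<26));print(len(u),W[v,u].mean(0).round(1),np.histogram(h,bins=range(15,40,1)))
E
```

```text
time_s: 9.07
eef_pos: [514.4, 169.3, 266.2]
ee_rot: [-0.0, 0.537, 0.843, -0.0]
force: [0.7, -0.7, -1.5]
grip_width: 0.263
w8 t 9.0667 tcp [514.39 169.31 266.19] F [ 0.7 -0.7 -1.5] w 0.2630019150493128 tool
 [[-0.422  0.906 -0.   ]
 [ 0.906  0.422  0.   ]
 [ 0.    -0.    -1.   ]]
plate 1491 [513.5 170.8 141.6] ((514.4882202148438, 168.613525390625), (36.217613220214844, 36.98407745361328), 15.313265800476074)
200 314 329 [514.4 168.6 162.1]
210 314 329 [514.3 168.8 185.6]
220 313 330 [514.4 168.7 204.4]
230 312 331 [514.4 168.6 220.6]
240 311 332 [514.5 168.4 234.3]
250 311 332 [514.4 168.6 247.3]
260 310 333 [514.5 168.6 258.2]
w5 5082 [15.1 15.4 16.2 25.8 39.2 60.  61. ] ((511.87542724609375, 166.03086853027344), 54.466163635253906) [503.51085356 207.35635015  15.18333275]
1034 [504.  192.1  18.8] (array([471,  95,   2,   5,  24,  99, 101,  36,  40,  67,  94, 132, 119,
       154, 134,  99,  96,  97, 119,  81, 101, 102, 122, 137]), array([15, 16, 17, 18, 19, 20, 21, 22, 23, 24, 25, 26, 27, 28, 29, 30, 31,
       32, 33, 34, 35, 36, 37, 38, 39]))
w7 5970 [15.1 15.4 16.  25.1 38.4 60.  60.7] ((511.8952331542969, 166.10629272460938), 54.37724685668945) [504.42923808 206.34912864  15.17167205]
1306 [505.1 192.9  18.6] (array([609, 110,   7,   3,  49, 144, 126,  32,  40,  67, 119, 154, 157,
       191, 156, 131,  95, 111, 128, 122, 126, 138, 126, 142]), array([15, 16, 17, 18, 19, 20, 21, 22, 23, 24, 25, 26, 27, 28, 29, 30, 31,
       32, 33, 34, 35, 36, 37, 38, 39]))
w8 6215 [15.1 15.4 16.  25.3 38.3 60.  60.7] ((512.0252685546875, 166.17294311523438), 54.38616943359375) [508.2104655  206.26983018  15.18104342]
1352 [504.7 192.3  18.8] (array([612,  94,   4,   8,  63, 145, 138,  34,  34,  76, 144, 138, 180,
       195, 165, 125, 108, 123, 132, 137, 117, 131, 165, 137]), array([15, 16, 17, 18, 19, 20, 21, 22, 23, 24, 25, 26, 27, 28, 29, 30, 31,
       32, 33, 34, 35, 36, 37, 38, 39]))
```

View pics/w8c.png

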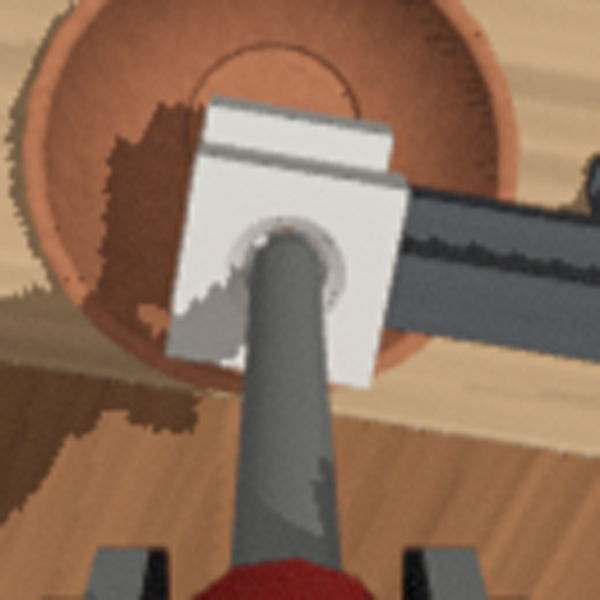

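The tip is inside the upper eye with no contact force. The bowl floor measures about 21 mm, so the target tip height is about 36 mm (TCP about 165). Continuing to just above the lower eye.

```bash

python3 -m creep '[{"grip":0,"linear":[0,0,3],"rot":[0,0,0]},{"grip":0,"linear":[0,0,3],"rot":[0,0,0]},{"grip":0,"linear":[0,0,3],"rot":[0,0,0]},{"grip":0,"linear":[0,0,3],"rot":[0,0,0]},{"grip":0,"linear":[0,0,0],"rot":[0,0,0]}]'
python3 -m creep '[{"grip":0,"linear":[0,0,4],"rot":[0,0,0]},{"grip":0,"linear":[0,0,4],"rot":[0,0,0]},{"grip":0,"linear":[0,0,4],"rot":[0,0,0]},{"grip":0,"linear":[0,0,4],"rot":[0,0,0]},{"grip":0,"linear":[0,0,4],"rot":[0,0,0]},{"grip":0,"linear":[0,0,0],"rot":[0,0,0]},{"grip":0,"linear":[0,0,0],"rot":[0,0,0]}]'
python3 meas.py w9; python3 -c "
from h import *
import cv2
z=snap('scene','s9');cv2.imwrite('pics/s9c.png',cv2.resize(z['p'][100:250,320:440][:,:,::-1],(480,600),interpolation=2))"
```

```text
time_s: 9.53
eef_pos: [514.2, 169.3, 253.5]
ee_rot: [-0.001, 0.537, 0.843, -0.0]
force: [-0.3, 0.9, -1.2]
grip_width: 0.266
time_s: 10.12
eef_pos: [514.4, 169.3, 234.1]
ee_rot: [-0.0, 0.537, 0.843, -0.0]
force: [-0.0, -0.2, -1.9]
grip_width: 0.26
w9 t 10.1167 tcp [514.39 169.29 234.11] F [-0.  -0.2 -1.9] w 0.25961373223195405 tool
 [[-0.422  0.906 -0.   ]
 [ 0.906  0.422 -0.   ]
 [ 0.    -0.    -1.   ]]
plate 1808 [513.  171.3 141.5] ((514.4563598632812, 168.8074951171875), (36.213375091552734, 36.93693161010742), 15.092464447021484)
210 314 329 [514.3 168.8 153.3]
220 313 330 [514.3 168.7 172.3]
230 312 331 [514.4 168.6 188.4]
240 311 332 [514.5 168.4 202.2]
250 311 332 [514.4 168.7 215.4]
260 310 333 [514.4 168.6 226.2]
s9 t 10.1667 tcp [514.48 169.32 234.36] F [-0.1  0.3 -1.8] w 0.2680759448467505 tool
 [[-0.422  0.906  0.   ]
 [ 0.906  0.422  0.   ]
 [-0.     0.    -1.   ]]
```

View pics/w9c.png

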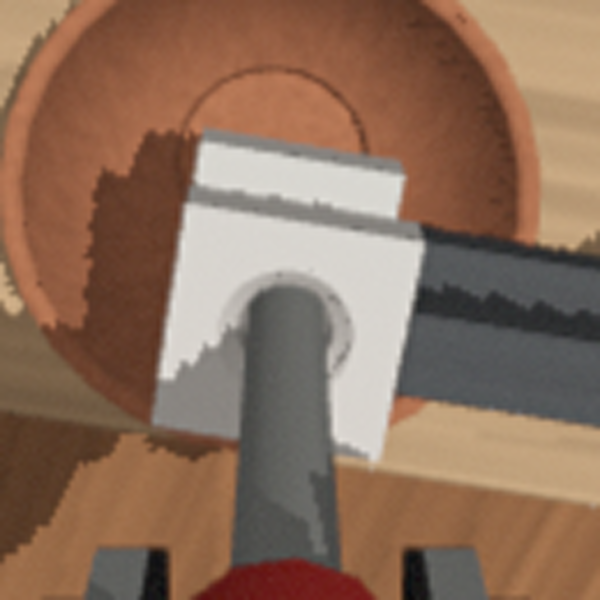

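View pics/s9c.png

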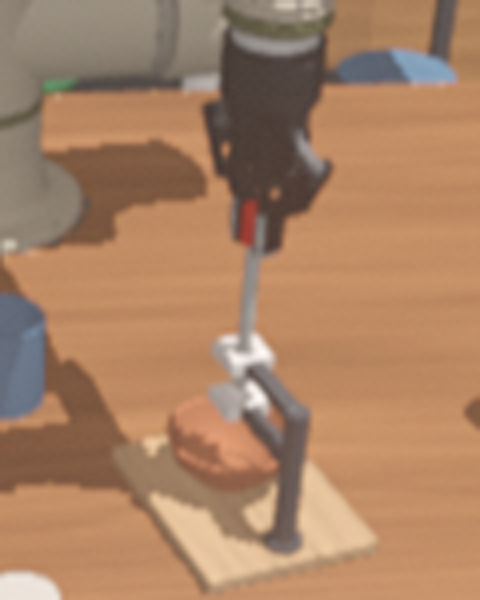

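Centred in the upper ring at crop (287,320), with no side force. Next, slowly through the lower eye.

```bash

python3 -m creep '[{"grip":0,"linear":[0,0,2],"rot":[0,0,0]},{"grip":0,"linear":[0,0,2],"rot":[0,0,0]},{"grip":0,"linear":[0,0,2],"rot":[0,0,0]},{"grip":0,"linear":[0,0,2],"rot":[0,0,0]},{"grip":0,"linear":[0,0,2],"rot":[0,0,0]},{"grip":0,"linear":[0,0,0],"rot":[0,0,0]}]'
python3 -m creep '[{"grip":0,"linear":[0,0,2],"rot":[0,0,0]},{"grip":0,"linear":[0,0,2],"rot":[0,0,0]},{"grip":0,"linear":[0,0,2],"rot":[0,0,0]},{"grip":0,"linear":[0,0,2],"rot":[0,0,0]},{"grip":0,"linear":[0,0,2],"rot":[0,0,0]},{"grip":0,"linear":[0,0,2],"rot":[0,0,0]},{"grip":0,"linear":[0,0,0],"rot":[0,0,0]},{"grip":0,"linear":[0,0,0],"rot":[0,0,0]}]'
python3 meas.py w10
```

```text
time_s: 10.72
eef_pos: [514.3, 169.3, 223.8]
ee_rot: [-0.0, 0.537, 0.843, -0.0]
force: [-0.7, -0.3, -1.1]
grip_width: 0.263
time_s: 11.38
eef_pos: [514.4, 169.3, 212.2]
ee_rot: [-0.0, 0.537, 0.843, -0.0]
force: [-0.7, -0.0, -1.1]
grip_width: 0.264
w10 t 11.3833 tcp [514.44 169.3  212.23] F [-0.7 -0.  -1.1] w 0.2638575104363223 tool
 [[-0.422  0.906 -0.   ]
 [ 0.906  0.422  0.   ]
 [ 0.    -0.    -1.   ]]
plate 1744 [511.9 174.7 141.5] ((513.4176025390625, 172.36598205566406), (36.192779541015625, 29.745271682739258), 15.778362274169922)
220 314 329 [514.3 169.  151.3]
230 312 331 [514.4 168.6 166.5]
240 311 332 [514.5 168.4 180.4]
250 311 332 [514.5 168.6 193.3]
260 310 333 [514.5 168.6 204.2]
```

View pics/w10.png

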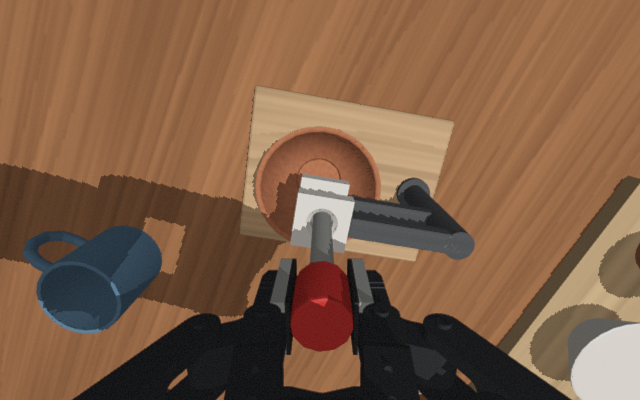

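Through the lower eye with no force, and the bowl is untouched (320,180). Going on towards the bowl, stopping about 8 mm short to check the tip height.

```bash

python3 -m creep '[{"grip":0,"linear":[0,0,3],"rot":[0,0,0]},{"grip":0,"linear":[0,0,4],"rot":[0,0,0]},{"grip":0,"linear":[0,0,4],"rot":[0,0,0]},{"grip":0,"linear":[0,0,4],"rot":[0,0,0]},{"grip":0,"linear":[0,0,4],"rot":[0,0,0]},{"grip":0,"linear":[0,0,4],"rot":[0,0,0]},{"grip":0,"linear":[0,0,4],"rot":[0,0,0]},{"grip":0,"linear":[0,0,4],"rot":[0,0,0]},{"grip":0,"linear":[0,0,4],"rot":[0,0,0]},{"grip":0,"linear":[0,0,4],"rot":[0,0,0]},{"grip":0,"linear":[0,0,0],"rot":[0,0,0]},{"grip":0,"linear":[0,0,0],"rot":[0,0,0]}]'
python3 meas.py w11;python3 - <<'E'
from h import *
import cv2
for n in ["w3","w4","w7","w11"]:
    z=np.load(n+".npz");W=world(z);p=z["p"].astype(int)
    red=(p[...,0]>90)&(p[...,1]<60)&(p[...,2]<60)&(z["d"]>0)&(z["d"]<175);red[:,:285]=0;red[:,360:]=0
    v,u=np.where(red); w=W[red]
    print(n,"knob rows",v.min(),v.max(),"z rel TCP max/min",(np.percentile(w[:,2],[1,50,90,97,99])-z["pos"][2]).round(1))
z=np.load("w11.npz");W=world(z);p=z["p"].astype(int)
m=(W[...,2]>17.5)&(W[...,2]<23.3)&(np.hypot(W[...,0]-514,W[...,1]-168)<40)&(p[...,0]>p[...,2]*1.5)
print("floor",m.sum(),np.median(W[m],0),W[m].std(0))
E
```

```text
time_s: 12.43
eef_pos: [514.4, 169.3, 173.1]
ee_rot: [-0.0, 0.537, 0.843, -0.0]
force: [-0.6, 0.2, -2.0]
grip_width: 0.264
w11 t 12.4333 tcp [514.41 169.31 173.13] F [-0.6  0.2 -2. ] w 0.264240265355062 tool
 [[-0.422  0.906 -0.   ]
 [ 0.906  0.422 -0.   ]
 [ 0.    -0.    -1.   ]]
plate 1249 [509.2 180.7 141.5] ((509.6286315917969, 182.5938262939453), (36.55265808105469, 12.896491050720215), 24.99922752380371)
250 311 332 [514.4 168.7 154.4]
260 310 333 [514.5 168.6 165.1]
w3 knob rows 261 350 z rel TCP max/min [ 7.7 34.1 35.2 35.6 35.9]
w4 knob rows 261 351 z rel TCP max/min [ 7.5 34.1 35.2 35.6 35.9]
w7 knob rows 261 351 z rel TCP max/min [ 7.6 34.3 35.3 35.6 35.8]
w11 knob rows 261 351 z rel TCP max/min [ 7.9 34.3 35.2 35.6 35.8]
floor 885 [508.0378022  174.6206698   20.80716765] [10.38765995  7.02430712  0.7999199 ]
```

View pics/w11.png

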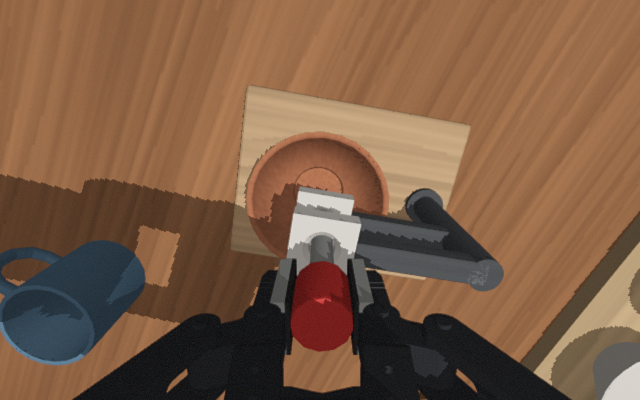

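```bash

python3 - <<'E'
from h import *
z=np.load("w11.npz");W=world(z)
print(np.median(W[172:186,306:334].reshape(-1,3),0),W[172:186,306:334,2].std(),"base",np.median(W[95:125,260:300,2]))
E
python3 -m creep '[{"grip":0,"linear":[0,0,2.3],"rot":[0,0,0]},{"grip":0,"linear":[0,0,3],"rot":[0,0,0]},{"grip":0,"linear":[0,0,3],"rot":[0,0,0]},{"grip":0,"linear":[0,0,0],"rot":[0,0,0]},{"grip":0,"linear":[0,0,0],"rot":[0,0,0]},{"grip":0,"linear":[0,0,0],"rot":[0,0,0]},{"grip":0,"linear":[0,0,0],"rot":[0,0,0]},{"grip":0,"linear":[0,0,0],"rot":[0,0,0]},{"grip":0,"linear":[0,0,0],"rot":[0,0,0]}]'
python3 meas.py w12; python3 -c "
from h import *
import cv2
z=snap('scene','s12');cv2.imwrite('pics/s12c.png',cv2.resize(z['p'][120:250,320:440][:,:,::-1],(554,600),interpolation=2))"
```

```text
[508.92051942 176.09616595  20.74609117] 0.7024382226714525 base 14.80700775451509
time_s: 13.23
eef_pos: [514.5, 169.3, 165.1]
ee_rot: [0.0, 0.537, 0.843, 0.0]
force: [0.1, 0.1, -0.8]
grip_width: 0.267
w12 t 13.2333 tcp [514.48 169.31 165.09] F [ 0.1  0.1 -0.8] w 0.26715225701816464 tool
 [[-0.422  0.906  0.   ]
 [ 0.906  0.422  0.   ]
 [-0.     0.    -1.   ]]
plate 918 [507.6 181.9 141.4] ((508.9540710449219, 184.16749572753906), (34.90966796875, 9.669634819030762), 24.988540649414062)
250 314 329 [514.2 169.4 148. ]
260 310 333 [514.5 168.6 157.2]
s12 t 13.2833 tcp [514.48 169.31 165.06] F [-0.8 -0.4 -1.4] w 0.2657537285681057 tool
 [[-0.422  0.906  0.   ]
 [ 0.906  0.422  0.   ]
 [-0.     0.    -1.   ]]
```

View pics/s12c.png

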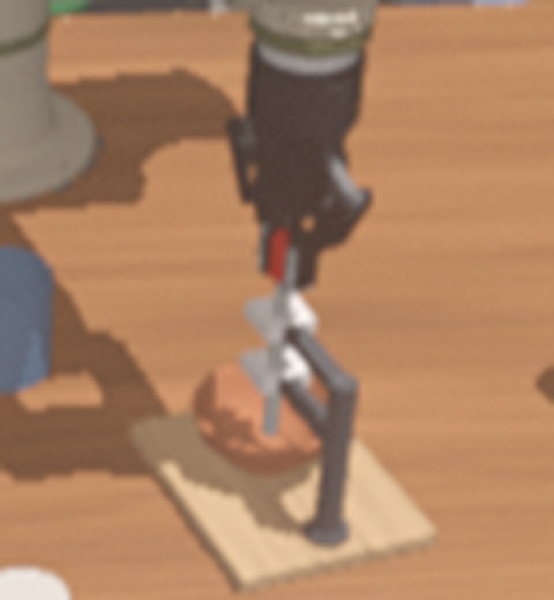

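View pics/s12.png

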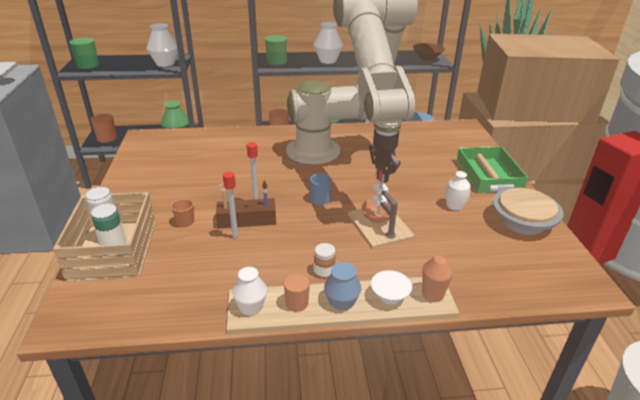

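The rod passes through both eyes (crop (285,310) and (278,365)) and its tip hangs in the bowl at about (272,430). Bystanders and bowl look unchanged, the force is near zero and the arm is still, so I'm handing in.

```bash
python3 -c "
from rig import sensors,ctrl
s=sensors.sense();print(s['time_s'],abs(s['dq']).max(),s['eef_pos'],s['force'])
print(ctrl.finish_job())"
```

```text
13.3333 0.001891191394265902 [514.45472208 169.31007115 165.02823546] [-0.39627592 -0.60590151 -1.69768602]
the job is handed in; nothing more can be done
None
```

I took the small red-knobbed rod from the block's middle hole, threaded it through the upper and then the lower eye, and handed the job in at 13.3 s, still holding it. The two larger look-alike rods were not used.

- **Tip height:** the tip is at about 36 mm and the bowl floor at about 20.8 mm, so the gap is about 15.2 mm. I worked the tip height out from the grasp height and the knob's position in the grip, which showed no slip. I could not measure the tip directly inside the bowl.
- **Eyes:** the rod stayed within about 0.3 mm of the upper eye's centre by the wrist camera. Every force reading during threading was about 2 N or less, mostly the rod's own weight.
- **At hand-in:** the arm was still, and the last scene view showed the rod spanning both eyes. The bowl, other tools and pots looked unmoved.
- **Disagreement:** the top camera put the eye about 3.5 mm off in y from the wrist camera. I used the wrist camera because it sees rod and eye together, and the contact-free threading agreed with it.

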